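# Pull the red switch over with a bent rod behind its splash guard

### The arm

A 6-joint arm with a two-finger parallel gripper is mounted at the origin on a cart in front of the work surface, level with it; the furniture and walls round the work are solid. World frame = base frame: x ahead of the robot, y to its left, z up, the work surface at z = 0. Lengths are in mm, angles in rad, forces in N, time in s.
With the tool pointing down it reaches from about 350 to 975 mm from the base axis. Payload 7.1 kg.
Tool frame: the origin (TCP) lies between the finger pads; the fingertips stand 19 mm ahead of it and the grasp point (between the pads) is the TCP (ctrl.tcp_to_tips is the distance from the TCP to the fingertips, in mm); z points along the fingers, y is the line along which they close (so a half turn about z gives the same grasp; the last joint's range is limited). The gripper opens to 88 mm and grips with 3 to 60 N. Pads are 20 mm wide; open, the fingers measure 115 mm over their backs; the gripper's body (75 mm by 178 mm) begins 61 mm behind the grasp point.
Start: joints at [-1.344, 0.423, 1.63, -0, 1.089, -0.019], TCP at [152.102, -606.193, 241.675] pointing down, gripper open.
Joint ranges: [-3, 3], [-0.9, 2.11], [0.09, 2.58], [-1.31, 4.45], [0.11, 2.69], [-2.54, 2.54]. Speed limits (rad/s): [2.39, 2.39, 3.01, 3.14, 3.14, 3.14].

### API

Orientations are given as a rotation vector (axis times angle).
In Python, from workcell import status, optics, ctrl gives the robot as it stands. The module is installed in compiled form; this text tells all that it offers.
- The arm moves only by the shell command python3 -m inch 'ROWS'. ROWS is JSON, a list that holds one entry, the list of rows, each a list of 7 numbers: the shift along the tool's x, y, z in mm, then the turn, a rotation vector about the tool's x, y, z in rad, then the opening in per cent of the stroke, from 0 (shut) to 100 (fully open). A call has 1 to 20 rows; each row is the pose to reach, as a shift and turn from the pose commanded when the call began, along the tool's axes at that moment; what a row does not reach only later rows make up. A row lasts 1/10 s, in which the tool goes at most 50 mm and 8.59 degrees, less where a joint would pass 70% of its speed; a pose out of reach is approached as far as the arm can. A call with a gripper value outside its range is refused whole. The fingers move at their own pace and stop on an object; the grip force is fixed at half the most. Time passes only in rows, so rows that repeat a pose let the fingers close. It gives the time, the measured TCP pose, the force, the opening and the grip force at its end, in the units of the state.
- status.get_obs(): the state, without advancing time (a new reading comes with each control period).
- optics.get_image(name): name is "scene" or "side" or "wrist"; returns a dict with "frame" (400x640x3 uint8, red, green, blue), "fx", "fy", "cx", "cy" (pixels), "rvec" (rotation vector, rad) and "tvec" (3), from world to camera coordinates, as OpenCV has them; the wrist camera has in their place "hand_eye" (4x4, takes a point from camera to tool coordinates, whose origin is the TCP and whose axes are the flange's). Camera axes: x right, y down, z forward; pixel columns grow to the right and rows downward; lengths in mm; the calibration is good to about 2 mm. A picture is of the moment at which its call begins: read the wrist's pose just before it. There is no depth.
- ctrl.close_job(): hands the job in; it is judged then, once.
The state is a dict: "t": time; "qpos": joint angles; "qvel": joint speeds; "joint_torque": joint torques, N m; "ee_pos": TCP position; "orientation": TCP orientation; "ft_force": force on the tool from outside, world axes, zero at the start; "moment": the same for the moment, N m; "width": finger opening in mm; "grasp_force": force on a finger pad.
Only numpy, scipy, OpenCV 4.12 (cv2) and the standard library are available. Lean on these libraries where they do the work, as an engineer would, in place of code of your own. Each camera call takes 0.05 s, during which the arm holds its last target. There are 200 camera calls.

### The job

Take the bent rod by its orange handle from its rest, reach with it over the clear splash guard and under the wire shelf, and with the rod pull the red switch lever all the way over towards the guard; touch the levers only with the rod, leave the black lever as it is, do not bang into the rack and do not push the other things about. Then lay the rod back in the notches of its rest as it was, bent end hanging down and pointing the same way, and let go of it.

Things in the scene. Friction and masses are not known exactly. Their poses are not given: they have to be found in the camera images.
- bent_rod: Loose bent steel rod, 120 g. Origin: centre of its orange flat-sided handle, 80 mm long (x) x 16 wide (y, pinch across it) x 24 tall (z). An 8 mm square bar runs along x through the handle, from a black ball at x = -90 mm to the bend at +170 mm, where an 8 mm leg turns down (-z). It balances about 33 mm in front of the origin. In the rest, z is up and the origin 105 mm above the desk.
- rod_tip (a point): Middle of the lower edge of the black rubber blade that ends the rod's leg, at (170, 0, -70) mm in the rod's frame. The blade is 26 mm wide (y), 10 mm thick (x) and covers z = -36 to -70 mm.
- rest: Fixed grey rest; origin under its middle, x along the rod in it (to the bent end), z up; foot 170 x 80 mm. Uprights 10 mm thick at x = -60 and +60 mm, each with a notch 22 mm wide, floor 101 mm up, flaring from 114 mm up to 135 mm. The bar lies in both notches, the handle hangs between the uprights: the rod's origin is then at (0, 0, 105) mm, with play of 15 mm along x and 7 mm along y.
- rack: Fixed wire rack over the two switches; x points from the guard into it, z up, origin on the desk. Ends of wire at y = -120 and +120 mm, solid back at x = 119 mm, floor 6 mm thick. Its wire shelf (wires 53 mm apart) has its underside 285 mm above the desk and its front bar right above the guard. With the blade behind a lever the handle is about under that bar: the hand must lean back 30 to 40 degrees.
- guard_top (a point): Middle of the top edge of the clear splash guard at the front of the rack, 105 mm above the desk, at x = -87.5 mm in the rack's frame; guard 240 mm wide, 8 mm thick at its aluminium top strip. The way in is between it and the shelf's front bar, 180 mm above it.
- red_switch_base: Fixed grey block 70 x 50 x 25 mm of the red switch, on the rack's floor plate; origin at the centre of its underside, 6 mm above the desk; its x axis points to the guard (square to it within about 0.08 rad), z up. The lever turns about the block's y axis, 22 mm above this origin.
- red_switch_tip (a point): Centre of the red ball, 26 mm in diameter, at the end of the red lever (10 mm thick stem), 70 mm from its pivot; about 89 mm above the desk at either end of the swing and 98 mm half-way.
- red_switch (a joint): Angle of the red lever, rad: 0 = leaning 0.5 rad away from the guard (into the rack), 1.0 = end stop, leaning 0.5 rad towards the guard. It starts between 0 and 0.12, stays where it is left, and needs about 1 N at the ball to turn.
- black_switch_tip (a point): Centre of the black ball of the neighbouring lever, built alike, 74 to 94 mm beside the red one along the rack's y; which of the two is on which side varies. It is to be left alone.
- nail_polish: Small red nail polish bottle with black cap, 26 x 26 x 76 mm, origin at its underside; bystander.
- tape: Beige tape roll lying flat, 98 x 96 x 25 mm, origin at its underside; bystander.
- cream: Round cream pot with grey lid, 91 mm across, 44 mm tall, origin at its underside; bystander.
- timer: Round white dial timer with blue knob, 62 mm across, 44 mm tall, origin at its underside; bystander.
Things that resemble listed ones, but are neither listed nor needed, are in the scene too. Several things have the shape of the rest; the one meant has the colours described above.

How it is judged (in metres and radians):
On the way, in this order (a step that is already met when the one before it is completed fails the run):
1. the rod is lifted out of its rest (height (world z) of bent_rod above 0.145 m), for 0.1 s.
2. with the rod still out of its rest, the red lever is pulled over to its end towards the guard (value of joint red_switch above 0.9 rad and horizontal distance between bent_rod and rest above 0.05 m), for 0.2 s.
At the end, for the whole second after the job is handed in: The red lever is over towards the guard (above 0.9 rad), the black ball within 12 mm of its start, and the rod still in both notches: origin within 20 mm along, 12 mm across, 99 to 111 mm up in the rest's frame, aligned within 0.2 rad, blade down within 0.35 rad, bent end to the rest's +x (value of joint red_switch above 0.9 rad and distance of black_switch_tip from where it was at the start of the episode below 0.012 m and x of bent_rod in the frame of rest between -0.02 and 0.02 m and y of bent_rod in the frame of rest between -0.012 and 0.012 m and z of bent_rod in the frame of rest between 0.099 and 0.111 m and angle between the x axis of bent_rod and the x axis of rest, either way round below 0.2 rad and angle between bent_rod's own z axis and vertical below 0.35 rad and linear speed of bent_rod below 0.03 m/s and x of rod_tip in the frame of rest above 0.1 m); the robot touches nothing.
It fails at once if the robot's own fingers or arm push a switch lever instead of the rod (contact force between any of the fingers, the arm and red_switch above 0.5 N or contact force between any of the fingers, the arm and black_switch above 0.5 N).
It fails at once if the black lever is moved noticeably from where it stood (distance of black_switch_tip from where it was at the start of the episode above 0.012 m).
It fails at once if a bystander (nail polish, tape, cream pot or timer) is shifted more than 2 cm (distance of any of nail_polish, tape, cream, timer from where it was at the start of the episode above 0.02 m).
It fails at once if the rack or its guard is struck hard, above 25 N (contact force between any of bent_rod, the fingers, the arm and rack above 25 N).
It also fails if it takes over 54 s, if anything falls off the work surface, if the arm or the gripper's body presses on something with over 40 N, if the wrist force passes 120 N, or if a joint passes its speed limit or range.

## Working session

There is one attempt and no reset: what is moved stays moved. The work goes in short steps, Python scripts to look and compute and a shell command to move; the robot and the scene stay as the last step left them, time stands still between calls to the robot, and variables do not carry over. Pictures are saved under pics/ and viewed, at most 10 in all, crops included, and the job is handed in when it is done.

```bash
mkdir -p pics; python3 - <<'E'
from workcell import status, optics
import cv2, pickle
d={}
print({k:v for k,v in status.get_obs().items()})
for n in("scene","side"):
    im=optics.get_image(n); d[n]=im
    cv2.imwrite(f"pics/{n}0.png",im["frame"][:,:,::-1])
    print(n,im["fx"],im["cx"],im["cy"],im["rvec"],im["tvec"])
pickle.dump(d,open("im0.pkl","wb"))
E
```

```text
{'t': 0.0, 'qpos': array([-1.34396087e+00,  4.23796956e-01,  1.63071967e+00,  1.79429720e-05,
        1.08859845e+00, -1.90372150e-02]), 'qvel': array([-2.84804567e-03, -8.38679058e-05, -2.04398393e-04, -1.63193471e-03,
       -2.15338641e-04,  9.92093509e-04]), 'joint_torque': array([-2.88302626e-04, -5.44620895e+01, -2.73666501e+01,  6.44593081e-02,
        2.26611266e-02, -1.32556361e-04]), 'ee_pos': array([ 152.01127018, -605.67136586,  240.91742383]), 'orientation': array([-3.11637973e+00, -3.85044924e-01,  2.23084548e-04]), 'ft_force': array([-0.07633626,  0.6913197 ,  0.16309922]), 'moment': array([-0.04679537,  0.0430054 ,  0.02194239]), 'grasp_force': 0.0, 'width': 87.33624232475469}
scene 435.45006092209553 319.33047229653374 202.3995329276053 [ 1.91226712 -0.70219671  0.46903607] [-561.70650749  161.56724562 1194.65939543]
side 378.43045490222914 327.05473023127286 204.34200021172546 [ 2.1737244   1.454972   -0.43413493] [ -40.57595768 -456.36259676 1926.05999957]
```

View pics/scene0.png

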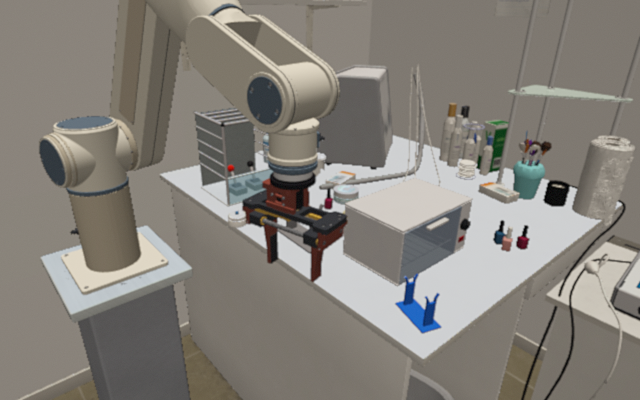

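View pics/side0.png

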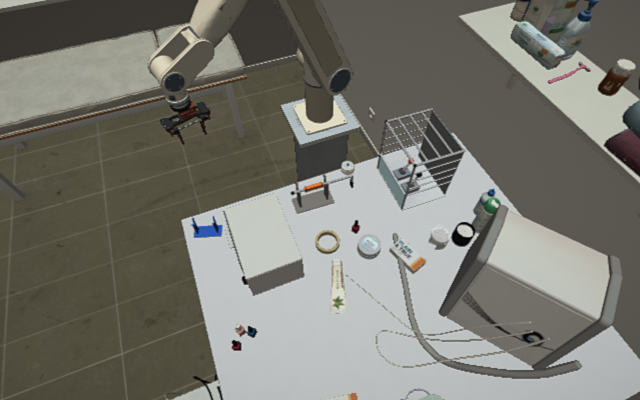

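The side picture shows the grey rest near (313,198), the orange handle at (314,186), the rack around (415,160), the timer at (347,167), tape at (327,241), polish at (355,227) and cream at (369,245). I'll enlarge it.

```bash
cat > h.py <<'E'
import numpy as np, cv2, pickle
from scipy.spatial.transform import Rotation as R
def ray(im,u,v):
    d=np.array([(u-im["cx"])/im["fx"],(v-im["cy"])/im["fy"],1.])
    if "hand_eye" in im:
        T=im["T"]@im["hand_eye"]; return T[:3,3],T[:3,:3]@d
    Rm=R.from_rotvec(im["rvec"]).as_matrix()
    return -Rm.T@np.array(im["tvec"]),Rm.T@d
def atz(im,u,v,z):
    c,d=ray(im,u,v); return c+d*(z-c[2])/d[2]
def tri(*obs):
    A=np.zeros((3,3));b=np.zeros(3)
    for im,u,v in obs:
        c,d=ray(im,u,v);d=d/np.linalg.norm(d);P=np.eye(3)-np.outer(d,d);A+=P;b+=P@c
    return np.linalg.solve(A,b)
def wrist():
    from workcell import status,optics
    o=status.get_obs();im=optics.get_image("wrist")
    T=np.eye(4);T[:3,:3]=R.from_rotvec(o["orientation"]).as_matrix();T[:3,3]=o["ee_pos"];im["T"]=T
    return im
def proj(im,p):
    p=np.asarray(p,float)
    if "hand_eye" in im:
        M=np.linalg.inv(im["T"]@im["hand_eye"]);q=M[:3,:3]@p+M[:3,3]
    else: q=R.from_rotvec(im["rvec"]).as_matrix()@p+np.array(im["tvec"])
    return np.array([im["fx"]*q[0]/q[2]+im["cx"],im["fy"]*q[1]/q[2]+im["cy"]])
E
python3 - <<'E'
from h import *
d=pickle.load(open("im0.pkl","rb"))
f=d["side"]["frame"][100:250,280:480,::-1]
cv2.imwrite("pics/sidec.png",cv2.resize(f,None,fx=4,fy=4,interpolation=cv2.INTER_CUBIC))
f=d["scene"]["frame"][100:240,180:360,::-1]
cv2.imwrite("pics/scenec.png",cv2.resize(f,None,fx=4,fy=4,interpolation=cv2.INTER_CUBIC))
s=d["side"]
print(ray(s,320,200)[0],ray(d["scene"],320,200)[0])
for n,u,v,z in [("handle",314,186,105),("timer",347,167,44),("tape",327,241,20),("polish",355,229,20),("cream",369,245,44),("rackfloor",405,185,0)]: print(n,atz(s,u,v,z).round())
E
```

```text
[1350.90204089 -524.01579014 1349.10765977] [ -247.931444   -1128.61412839   658.47505251]
handle [ 483. -215.  105.]
timer [399. -26.  44.]
tape [ 696. -245.   20.]
polish [ 688. -119.   20.]
cream [ 786. -106.   44.]
rackfloor [558. 188.   0.]
```

View pics/sidec.png

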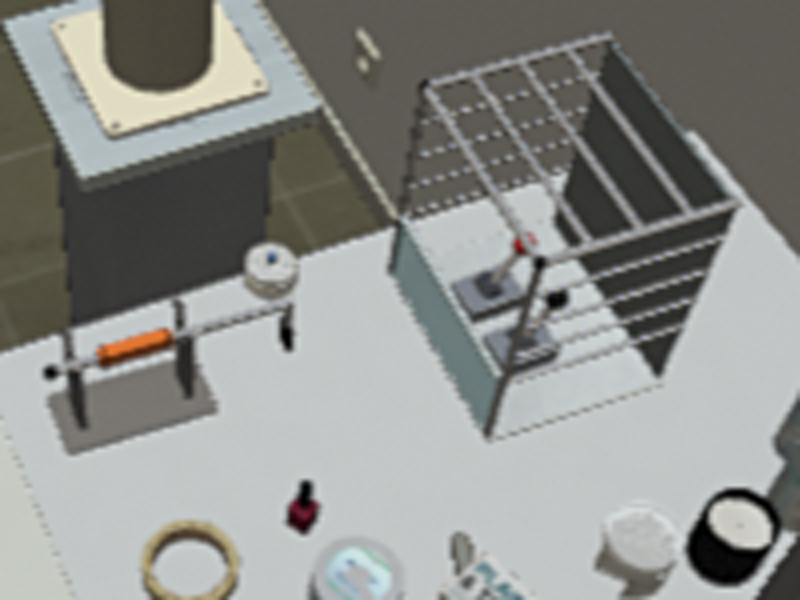

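View pics/scenec.png

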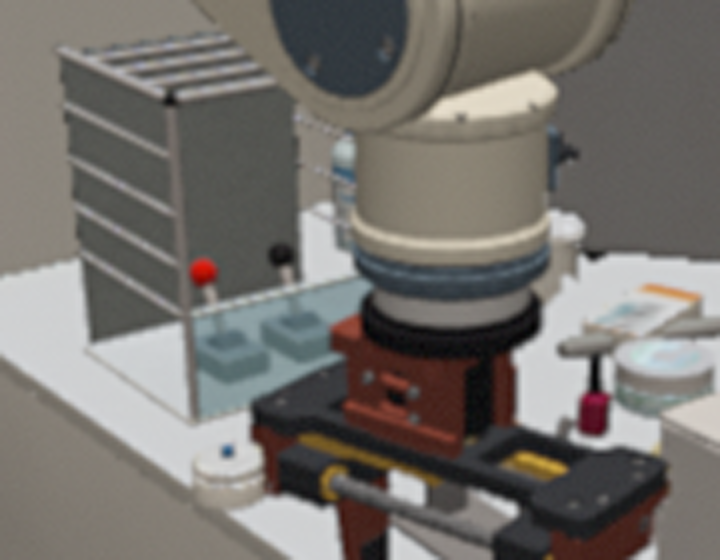

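The crops show:
- Side: the rod's ball is at (50,373), the bend at (290,306) and the blade at (287,345). The red ball is at (524,243) and the black ball at (558,299). The guard and rack front run from (490,438) on the desk to tops at (540,262) and (428,85).
- Scene: the red ball is at (204,271) and the black ball at (281,254).

```bash
python3 - <<'E'
from h import *
d=pickle.load(open("im0.pkl","rb"));s=d["side"];c=d["scene"]
S=lambda u,v:(s,280+u/4,100+v/4); C=lambda u,v:(c,180+u/4,100+v/4)
z=lambda u,v,h:atz(*S(u,v),h).round(1)
print("ball,bend",z(50,373,105),z(290,306,105),"handle ends",z(102,355,105),z(170,338,105))
print("restfoot",z(68,453,0),z(215,407,0))
print("rack front top",z(540,262,288),z(428,85,288),"back top",z(735,205,288),z(610,38,288))
print("floor front",z(490,438,0),"back",z(660,382,0))
print("front floor scene",atz(*C(193,424),0),"top",tri(S(428,85),C(172,98)))
print("red",tri(S(524,243),C(204,271)),z(524,243,91)," black",tri(S(558,299),C(281,254)),z(558,299,91))
print("timer",z(271,255,44))
E
```

```text
ball,bend [ 484.3 -308.1  105. ] [498.3 -48.6 105. ] handle ends [ 483.2 -251.7  105. ] [ 489.4 -179.7  105. ]
restfoot [ 515.9 -307.     0. ] [ 520.8 -140.6    0. ]
rack front top [663.7 112.3 288. ] [424.1 123.  288. ] back top [672.6 315.3 288. ] [434.1 325.4 288. ]
floor front [668.3 114.3   0. ] back [674.6 321.5   0. ]
front floor scene [420.45347761 114.43108181   0.        ] top [427.18136898 120.66626648 289.34112112]
red [505.49962805 228.30964866  89.69692878] [506.3 227.7  91. ]  black [586.48810305 223.5795754   89.48327737] [587.4 222.7  91. ]
timer [382.9 -14.9  44. ]
```

```bash
cat >> h.py <<'E'
def pose(ang,tilt):
    "tool x along heading ang (world), z leaning forward by tilt, y = right of heading"
    h=np.array([np.cos(ang),np.sin(ang),0]);up=np.array([0,0,1.])
    x=h*np.cos(tilt)+up*np.sin(tilt);z=h*np.sin(tilt)-up*np.cos(tilt)
    return np.column_stack([x,np.cross(z,x),z])
def delta(p,Rt):
    from workcell import status
    o=status.get_obs();Rc=R.from_rotvec(o["orientation"]).as_matrix()
    print("t",round(o["t"],2),"pos",o["ee_pos"].round(1),"w",round(o["width"],1),"gf",round(o["grasp_force"],1),"F",o["ft_force"].round(1))
    print("shift",(Rc.T@(np.asarray(p)-o["ee_pos"])).round(1),"turn",R.from_matrix(Rc.T@Rt).as_rotvec().round(4))
E
python3 - <<'E'
from h import *
d=pickle.load(open("im0.pkl","rb"));s=d["side"];c=d["scene"]
print(proj(s,[490,-200,300]))
print("box corner",atz(s,300,265,150),atz(s,270,197,150),tri((s,270,197),(c,345,213)))
delta([490,-235,300],pose(1.518,0.61))
E
```

```text
[317.17597472 154.36708503]
box corner [ 810.78281869 -393.65318473  150.        ] [ 499.49485578 -402.03846518  150.        ] [ 491.70312132 -397.52890992  144.29715705]
t 0.1 pos [ 152.  -605.8  241. ] w 87.7 gf 0.0 F [0.  0.  0.6]
shift [ 418.1 -277.4  -58.6] turn [ 0.3862  0.5236 -1.2305]
```

```bash
python3 -m inch '[[[0,0,-50,0,0,0,60],[418,-277,-59,0.386,0.524,-1.23,60],[418,-277,-59,0.386,0.524,-1.23,60],[418,-277,-59,0.386,0.524,-1.23,60],[418,-277,-59,0.386,0.524,-1.23,60],[418,-277,-59,0.386,0.524,-1.23,60],[418,-277,-59,0.386,0.524,-1.23,60],[418,-277,-59,0.386,0.524,-1.23,60],[418,-277,-59,0.386,0.524,-1.23,60],[418,-277,-59,0.386,0.524,-1.23,60],[418,-277,-59,0.386,0.524,-1.23,60],[418,-277,-59,0.386,0.524,-1.23,60],[418,-277,-59,0.386,0.524,-1.23,60],[418,-277,-59,0.386,0.524,-1.23,60],[418,-277,-59,0.386,0.524,-1.23,60],[418,-277,-59,0.386,0.524,-1.23,60],[418,-277,-59,0.386,0.524,-1.23,60]]]'
python3 - <<'E'
from h import *
from workcell import optics
im=wrist(); c=optics.get_image("scene")
pickle.dump([im,c],open("im1.pkl","wb"))
cv2.imwrite("pics/w1.png",im["frame"][:,:,::-1]);cv2.imwrite("pics/scene1.png",c["frame"][:,:,::-1])
for p in ([489,-218,105],[484.3,-308.1,105],[498.3,-48.6,105]): print(proj(im,p))
delta([490,-200,105],pose(1.518,0.61))
E
```

```text
t: 1.8
ee_pos: [489.7, -236.6, 300.8]
orientation: [-1.931, -1.828, -0.607]
ft_force: [0.3, 0.2, -0.9]
width: 52.9
grasp_force: 0.0
[318.36727528 268.49436317]
[318.38641054 357.47622051]
[318.68917682 137.75405289]
t 1.9 pos [ 489.9 -236.3  300.8] w 52.6 gf 0.0 F [ 0.2 -0.7  0.2]
shift [-82.2  -2.  181.4] turn [ 0.0015  0.0012 -0.001 ]
```

View pics/w1.png

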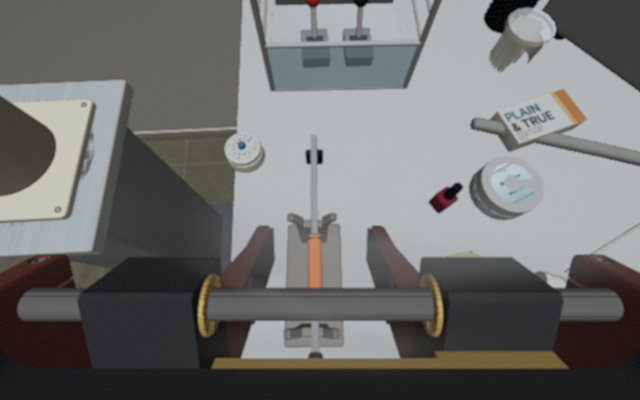

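The wrist view shows the bend at (314,136), the handle's front end at (314,235), the ball at (315,356), the guard's top strip from (271,43) to (417,43), the red ball at (313,2) and the black ball at (360,1).

```bash
python3 - <<'E'
from h import *
im,c=pickle.load(open("im1.pkl","rb"));s=pickle.load(open("im0.pkl","rb"))["side"]
for n,u,v,z in [("bend",314,136,105),("ball",315,356,105),("hfront",314.5,234.5,112),("gL",271,43,105),("gR",417,42,105),("red",313,2,90),("black",360,1,90),("footFL",290,223,4),("footFR",340,224,4),("footBL",285,345,4),("footBR",343,345,4),("timer",243,150,44)]: print(n,atz(im,u,v,z).round(1))
delta([485,-200,105],pose(1.54,0.61))
E
```

```text
bend [492.2 -45.6 105. ]
ball [ 480.9 -306.5  105. ]
hfront [ 486.5 -180.2  112. ]
gL [435.3 118.1 105. ]
gR [654.9 108.3 105. ]
red [502.9 219.5  90. ]
black [581.3 217.7  90. ]
footFL [ 449.4 -135.     4. ]
footFR [ 525.8 -140.7    4. ]
footBL [ 439.1 -304.1    4. ]
footBR [ 517.  -308.4    4. ]
timer [383.6 -27.1  44. ]
t 1.9 pos [ 489.9 -236.3  300.8] w 52.6 gf 0.0 F [ 0.2 -0.7  0.2]
shift [-82.4  -7.  181.2] turn [ 0.0141  0.0012 -0.019 ]
```

```bash
python3 - <<'E'
from h import *
delta([487,-198.5,220],pose(1.522,0.61))
delta([487,-198.5,105],pose(1.522,0.61))
E
```

```text
t 1.9 pos [ 489.9 -236.3  300.8] w 52.6 gf 0.0 F [ 0.2 -0.7  0.2]
shift [-15.3  -5.   87.8] turn [ 0.0038  0.0012 -0.0042]
t 1.9 pos [ 489.9 -236.3  300.8] w 52.6 gf 0.0 F [ 0.2 -0.7  0.2]
shift [-81.1  -5.  182.1] turn [ 0.0038  0.0012 -0.0042]
```

```bash
python3 -m inch '[[[-15,-5,88,0.004,0.001,-0.004,60],[-15,-5,88,0.004,0.001,-0.004,60],[-15,-5,88,0.004,0.001,-0.004,60],[-31,-5,111,0.004,0.001,-0.004,60],[-48,-5,135,0.004,0.001,-0.004,60],[-64,-5,158,0.004,0.001,-0.004,60],[-75,-5,173,0.004,0.001,-0.004,60],[-81,-5,182,0.004,0.001,-0.004,60],[-81,-5,182,0.004,0.001,-0.004,60],[-81,-5,182,0.004,0.001,-0.004,60]]]'
python3 - <<'E'
from h import *
im=wrist();pickle.dump(im,open("im2.pkl","wb"))
cv2.imwrite("pics/w2.png",im["frame"][:,:,::-1])
delta([487,-198.5,105],pose(1.522,0.61))
E
```

```text
t: 2.9
ee_pos: [487.8, -198.5, 105.9]
orientation: [-1.923, -1.833, -0.606]
ft_force: [-0.0, -0.6, -1.1]
width: 52.6
grasp_force: 0.0
t 2.95 pos [ 488.  -198.5  106.1] w 52.8 gf 0.0 F [0.  0.4 0.4]
shift [-0.7 -1.   0.9] turn [0.0004 0.0008 0.0013]
```

View pics/w2.png

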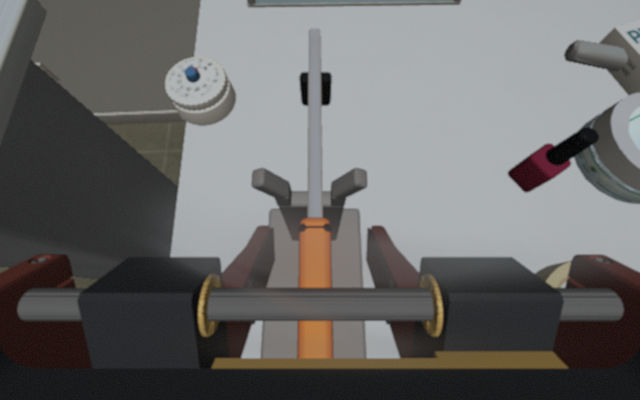

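The rod lies nearly centred between the fingers, with the bend at (315,30), the handle's front end at (315,219) and the blade at (316,90). Now I'll grip, then lift straight up.

```bash
python3 - <<'E'
from h import *
im=pickle.load(open("im2.pkl","rb"))
print("bend top",atz(im,314.5,30,109),"hfront",atz(im,315,219,117),"upright tops",atz(im,262,176,135),atz(im,358,176,135))
E
python3 -m inch '[[[0,-2,0,0,0,0,0],[0,-2,0,0,0,0,0],[0,-2,0,0,0,0,0],[0,-2,0,0,0,0,0],[0,-2,0,0,0,0,0],[0,-2,0,0,0,0,0],[0,-2,0,0,0,0,0],[0,-2,0,0,0,0,0]]]'
```

```text
bend top [491.35276916 -46.86337096 109.        ] hfront [ 486.2209298  -180.79505694  117.        ] upright tops [ 462.80324716 -164.33597768  135.        ] [ 506.86296433 -166.40710133  135.        ]
t: 3.75
ee_pos: [485.3, -197.8, 105.2]
orientation: [-1.923, -1.832, -0.605]
ft_force: [-0.3, -0.6, 2.1]
width: 15.7
grasp_force: 30.0
```

```bash
python3 -m inch '[[[6,0,-8,0,0,0,0],[17,0,-25,0,0,0,0],[29,0,-41,0,0,0,0],[40,0,-57,0,0,0,0],[52,0,-74,0,0,0,0],[52,0,-74,0,0,0,0],[52,0,-74,0,0,0,0],[52,0,-74,0,0,0,0]]]'
python3 - <<'E'
from h import *
from workcell import optics
im=wrist();s=optics.get_image("side");pickle.dump([im,s],open("im3.pkl","wb"))
a=im["frame"][:,160:480,::-1]; a=cv2.resize(a,(400,500))
b=cv2.resize(s["frame"][100:220,290:386,::-1],(400,500),interpolation=cv2.INTER_CUBIC)
cv2.imwrite("pics/w3.png",np.hstack([a,b]))
delta([0,0,0],pose(1.522,0.61))
E
```

```text
t: 4.55
ee_pos: [484.8, -197.3, 194.6]
orientation: [-1.922, -1.831, -0.604]
ft_force: [0.1, 0.8, -1.8]
width: 15.8
grasp_force: 30.0
t 4.65 pos [ 484.8 -197.3  194.5] w 15.4 gf 30.0 F [ 0.2  1.2 -2.4]
shift [  30.3 -493.3  259.9] turn [-0.0023 -0.0009 -0.0004]
```

View pics/w3.png

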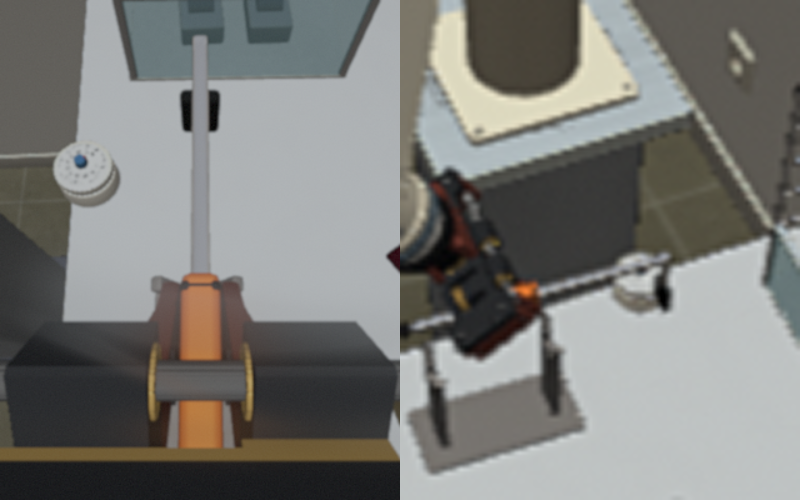

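The rod has not slipped: the bend is at the same wrist pixel, v≈30. Next I'll go up to the guard.

```bash
python3 -m inch '[[[28,0,20,0,0,0,0],[56,0,39,0,0,0,0],[84,0,59,0,0,0,0],[112,0,78,0,0,0,0],[112,0,78,0,0,0,0],[112,0,78,0,0,0,0],[112,0,78,0,0,0,0],[112,0,78,0,0,0,0]]]'
python3 - <<'E'
from h import *
from workcell import optics
im=wrist();s=optics.get_image("side");c=optics.get_image("scene");pickle.dump([im,s,c],open("im4.pkl","wb"))
a=cv2.resize(im["frame"][:300,160:480,::-1],(400,375))
b=cv2.resize(s["frame"][110:230,330:458,::-1],(400,375),interpolation=cv2.INTER_CUBIC)
e=cv2.resize(c["frame"][100:220,190:382,::-1],(352,220),interpolation=cv2.INTER_CUBIC)
o=np.zeros((595,800,3),np.uint8);o[:375]=np.hstack([a,b]);o[375:,:352]=e
cv2.imwrite("pics/w4.png",o)
delta([0,0,0],pose(1.522,0.61))
E
```

```text
t: 5.45
ee_pos: [492.1, -62.3, 195.5]
orientation: [-1.924, -1.832, -0.605]
ft_force: [0.8, 0.1, -2.4]
width: 16.2
grasp_force: 30.0
t 5.6 pos [491.9 -62.1 195.6] w 15.8 gf 30.0 F [ 0.7  0.  -1.9]
shift [ -81.1 -494.3  182.2] turn [-0.0002  0.0001 -0.0004]
```

View pics/w4.png

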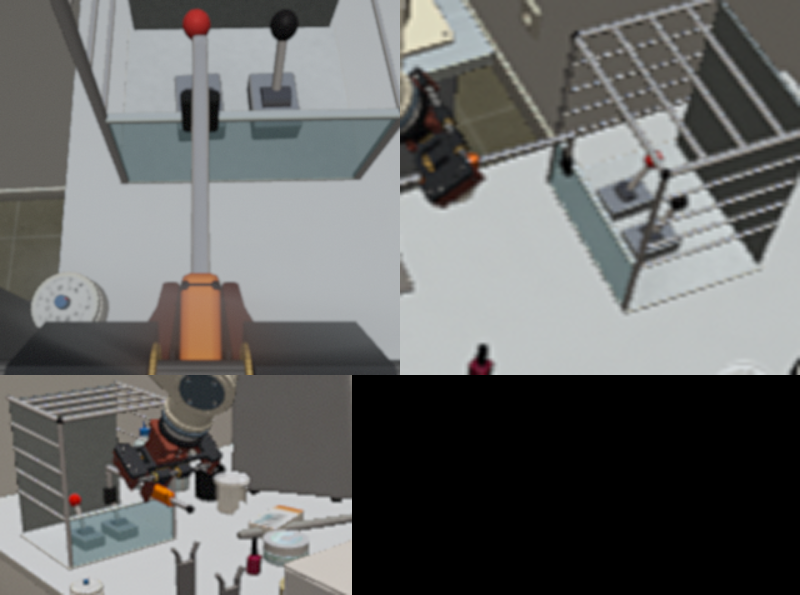

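The wrist crop shows the red ball at (197,24), the black ball at (285,24) and the guard's top edge from (110,118) to (398,113). The rod lines up with the red lever.

```bash
python3 - <<'E'
from h import *
im,s,c=pickle.load(open("im4.pkl","rb"))
W=lambda u,v:(im,160+u*.8,v*.8)
f=lambda n,u,v,z:print(n,atz(*W(u,v),z).round(1))
f("red",197,24,90);f("black",285,24,90);f("gL",110,119,105);f("gR",396,113,105)
print("tri red",tri(W(197,24),(s,280+524/4,100+243/4)).round(1))
f("blade far edge z160",200,88,160)
f("red block L",175,78,31);f("red block R",222,76,31)
print("bend visible? tip pred",proj(im,[499,85,125]),proj(im,[499.5,90,195]))
for t in (0.,): delta([496,110,195],pose(1.522,.61))
E
```

```text
red [503.4 229.2  90. ]
black [585.  225.2  90. ]
gL [429.8 113.8 105. ]
gR [655.5 108.6 105. ]
tri red [503.8 230.   88.5]
blade far edge z160 [499.5  90.5 160. ]
red block L [479.1 223.4  31. ]
red block R [529.4 223.7  31. ]
bend visible? tip pred [319.77031889 104.02306163] [320.03599344  33.44651635]
t 5.6 pos [491.9 -62.1 195.6] w 15.8 gf 30.0 F [ 0.7  0.  -1.9]
shift [140.7  -4.4  99.1] turn [-0.0002  0.0001 -0.0004]
```

```bash
python3 -m inch '[[[23,0,16,0,0,0,0],[46,-1,32,0,0,0,0],[69,-2,48,0,0,0,0],[92,-2,64,0,0,0,0],[115,-3,80,0,0,0,0],[130,-3,91,0,0,0,0],[138,-3,97,0,0,0,0],[138,-3,97,0,0,0,0],[138,-3,97,0,0,0,0],[138,-3,97,0,0,0,0]]]'
python3 - <<'E'
from h import *
from workcell import optics
im=wrist();s=optics.get_image("side");c=optics.get_image("scene");pickle.dump([im,s,c],open("im5.pkl","wb"))
a=cv2.resize(im["frame"][:300,160:480,::-1],(400,375))
b=cv2.resize(s["frame"][110:230,330:458,::-1],(400,375),interpolation=cv2.INTER_CUBIC)
e=cv2.resize(c["frame"][100:220,190:382,::-1],(352,220),interpolation=cv2.INTER_CUBIC)
o=np.zeros((595,800,3),np.uint8);o[:375]=np.hstack([a,b]);o[375:,:352]=e
cv2.imwrite("pics/w5.png",o)
delta([497,106.5,144],pose(1.522,0.61))
E
```

```text
t: 6.6
ee_pos: [497.2, 106.5, 195.2]
orientation: [-1.924, -1.832, -0.605]
ft_force: [-1.2, -0.2, -1.2]
width: 15.7
grasp_force: 30.0
t 6.75 pos [497.1 106.6 195.2] w 15.9 gf 30.0 F [-0.2  0.7 -2.2]
shift [-29.5  -0.1  41.9] turn [-0.0002  0.0001 -0.0004]
```

View pics/w5.png

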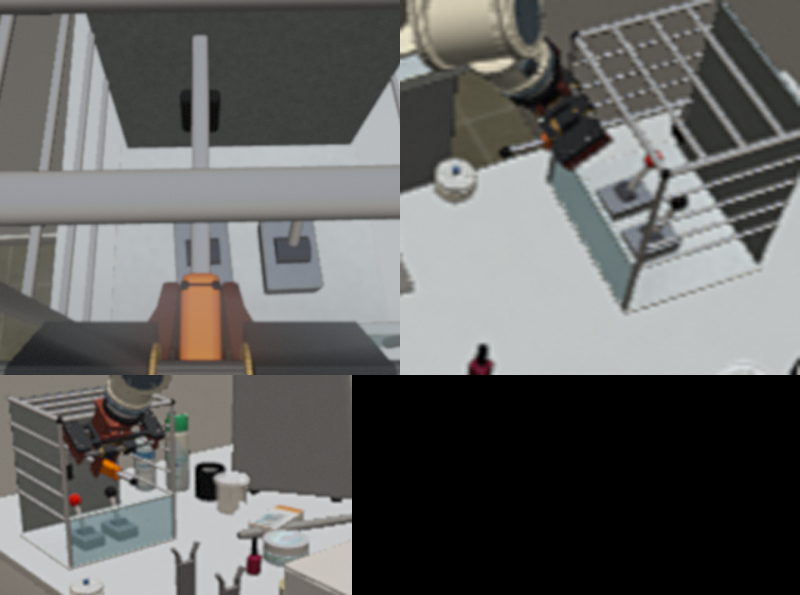

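The blade, at (676,133) in the side crop, is beyond the red ball at (653,160) and above it. Now I'll lower it behind the lever.

```bash
python3 -m inch '[[[-8,0,11,0,0,0,0],[-16,0,22,0,0,0,0],[-23,0,33,0,0,0,0],[-29,0,42,0,0,0,0],[-29,0,42,0,0,0,0],[-29,0,42,0,0,0,0]]]'
python3 - <<'E'
from h import *
delta([493.5,34,144],pose(1.522,0.61))
E
```

```text
t: 7.35
ee_pos: [496.7, 107.7, 143.7]
orientation: [-1.922, -1.831, -0.604]
ft_force: [0.4, -0.0, -1.3]
width: 16.1
grasp_force: 30.0
t 7.35 pos [496.7 107.7 143.7] w 16.1 gf 30.0 F [ 0.4 -0.  -1.3]
shift [-60.3   0.3 -42.5] turn [-0.0019 -0.0002 -0.0002]
```

```bash
python3 -m inch '[[[-8,0,-6,0,0,0,0],[-16,0,-11,0,0,0,0],[-25,0,-17,0,0,0,0],[-33,0,-23,0,0,0,0],[-41,0,-29,0,0,0,0],[-49,0,-34,0,0,0,0],[-52,0,-36,0,0,0,0],[-52,0,-36,0,0,0,0]]]'
python3 -m inch '[[[-2,0,-1,0,0,0,0],[-3,0,-2,0,0,0,0],[-3,0,-2,0,0,0,0]]]'
python3 -m inch '[[[-2,0,-1,0,0,0,0],[-3,0,-2,0,0,0,0],[-3,0,-2,0,0,0,0]]]'
```

```text
t: 8.15
ee_pos: [493.9, 43.7, 143.8]
orientation: [-1.924, -1.832, -0.605]
ft_force: [0.3, 0.8, -2.7]
width: 15.9
grasp_force: 30.0
t: 8.45
ee_pos: [493.6, 40.9, 143.8]
orientation: [-1.922, -1.833, -0.604]
ft_force: [-0.3, -0.7, -1.6]
width: 15.6
grasp_force: 30.0
t: 8.75
ee_pos: [493.5, 37.2, 143.8]
orientation: [-1.922, -1.832, -0.605]
ft_force: [0.3, -0.2, -1.6]
width: 16.0
grasp_force: 30.0
```

```bash
cat >> h.py <<'E'
def redball(show=True):
    from workcell import optics
    obs=[]
    for n,(x0,x1,y0,y1) in dict(scene=(190,300,130,210),side=(370,440,130,200)).items():
        im=optics.get_image(n);f=im["frame"].astype(int)[y0:y1,x0:x1]
        m=((f[...,0]>130)&(f[...,1]<80)&(f[...,2]<80)).astype(np.uint8)
        k,l,st,ce=cv2.connectedComponentsWithStats(m)
        c=[(st[i,4].item(),(ce[i]+[x0,y0]).round(1).tolist()) for i in range(1,k)];print(n,c)
        if c: obs.append((im,*max(c)[1]))
    if len(obs)==2: print("tri",tri(*obs).round(1))
    for o in obs: print(atz(*o,91).round(1))
E
python3 - <<'E'
from h import *
redball()
E
```

```text
scene [(4, [255.8, 135.8]), (3, [262.7, 147.3]), (1, [265.0, 148.0]), (1, [259.0, 166.0]), (1, [261.0, 167.0]), (26, [239.1, 170.2]), (3, [257.3, 169.0]), (1, [260.0, 171.0]), (3, [263.7, 173.0])]
side [(15, [399.1, 163.6])]
tri [504.9 168.9  97.4]
[513.6 184.4  91. ]
[500.8 172.1  91. ]
```

```bash
python3 -m inch '[[[-2,0,-1,0,0,0,0],[-3,0,-2,0,0,0,0],[-3,0,-2,0,0,0,0]]]'
python3 -m inch '[[[-2,0,-1,0,0,0,0],[-3,0,-2,0,0,0,0],[-3,0,-2,0,0,0,0]]]'
python3 - <<'E'
from h import *
redball()
E
```

```text
t: 9.15
ee_pos: [493.4, 33.5, 143.7]
orientation: [-1.923, -1.832, -0.605]
ft_force: [0.1, 1.0, -1.2]
width: 15.7
grasp_force: 30.0
t: 9.45
ee_pos: [493.1, 30.1, 143.8]
orientation: [-1.922, -1.832, -0.605]
ft_force: [0.2, 1.8, -0.4]
width: 16.0
grasp_force: 30.0
scene [(5, [256.6, 135.8]), (9, [264.0, 147.9]), (3, [258.3, 168.0]), (1, [261.0, 167.0]), (1, [263.0, 168.0]), (20, [240.3, 171.5]), (1, [260.0, 171.0]), (2, [262.5, 172.0]), (2, [265.0, 173.5])]
side [(15, [397.3, 164.7])]
tri [505.  160.8  94.5]
[510.  170.3  91. ]
[503.3 162.   91. ]
```

```bash
python3 -m inch '[[[-2,0,-1,0,0,0,0],[-3,0,-2,0,0,0,0],[-3,0,-2,0,0,0,0]]]'
python3 -m inch '[[[-2,0,-1,0,0,0,0],[-3,0,-2,0,0,0,0],[-3,0,-2,0,0,0,0]]]'
python3 - <<'E'
from h import *
redball()
E
```

```text
t: 9.85
ee_pos: [492.3, 29.0, 143.4]
orientation: [-1.92, -1.827, -0.606]
ft_force: [5.1, 20.9, -9.5]
width: 16.3
grasp_force: 30.0
t: 10.15
ee_pos: [490.8, 27.9, 142.9]
orientation: [-1.916, -1.823, -0.605]
ft_force: [7.9, 37.5, -15.5]
width: 16.4
grasp_force: 29.9
scene [(4, [257.2, 136.8]), (4, [264.2, 149.0]), (4, [258.8, 170.5]), (1, [261.0, 168.0]), (20, [240.3, 171.5]), (2, [262.5, 173.0])]
side [(1, [373.0, 163.0]), (15, [397.3, 164.7])]
tri [505.  160.8  94.5]
[510.  170.3  91. ]
[503.3 162.   91. ]
```

The end stop is reached at 37 N and the ball has stopped at y≈162. I'll unload, lift and withdraw.

```bash
python3 -m inch '[[[4,0,3,0,0,0,0],[8,0,6,0,0,0,0],[12,0,9,0,0,0,0],[12,0,9,0,0,0,0],[20,0,-2,0,0,0,0],[29,0,-14,0,0,0,0],[37,0,-26,0,0,0,0],[41,0,-32,0,0,0,0],[41,0,-32,0,0,0,0],[41,0,-32,0,0,0,0]]]'
python3 -m inch '[[[-16,0,-11,0,0,0,0],[-33,0,-23,0,0,0,0],[-50,0,-35,0,0,0,0],[-74,0,-52,0,0,0,0],[-98,0,-68,0,0,0,0],[-107,0,-75,0,0,0,0],[-107,0,-75,0,0,0,0],[-107,0,-75,0,0,0,0]]]'
python3 - <<'E'
from h import *
redball()
im=wrist();pickle.dump(im,open("im6.pkl","wb"))
# red ball in the wrist view; rod centreline / bend by colour
f=im["frame"].astype(int)
m=((f[...,0]>130)&(f[...,1]<70)&(f[...,2]<70)).astype(np.uint8)[:120]
k,l,st,ce=cv2.connectedComponentsWithStats(m)
for i in range(1,k):
    if st[i,4]>20: print("wrist red",ce[i],st[i],atz(im,*ce[i],90))
cv2.imwrite("pics/w6.png",cv2.resize(f[:300,160:480,::-1].astype(np.uint8),(640,600)))
delta([484.8,-197.3,194.6],pose(1.522,.61))
E
```

```text
t: 11.25
ee_pos: [493.6, 38.0, 193.4]
orientation: [-1.923, -1.833, -0.605]
ft_force: [-0.3, 0.3, -1.0]
width: 15.6
grasp_force: 30.0
t: 12.05
ee_pos: [487.0, -91.7, 193.0]
orientation: [-1.922, -1.831, -0.605]
ft_force: [1.3, 0.3, -1.9]
width: 16.0
grasp_force: 30.0
scene [(2, [279.0, 130.5]), (8, [287.0, 142.1]), (2, [280.5, 163.0]), (1, [283.0, 164.0]), (5, [281.0, 167.8]), (3, [285.7, 170.0]), (22, [240.0, 171.5])]
side [(15, [397.3, 164.7])]
tri [504.4 161.3  94.2]
[509.1 171.   91. ]
[503.3 162.   91. ]
wrist red [330.425   40.1125] [328  33   7  15  80] [510.43638043 165.77162409  90.        ]
t 12.2 pos [487.1 -91.3 193.3] w 15.9 gf 30.0 F [-0.3  0.5 -1.3]
shift [-86.1   2.7 -61.8] turn [-0.002  -0.0004  0.0012]
```

View pics/w6.png

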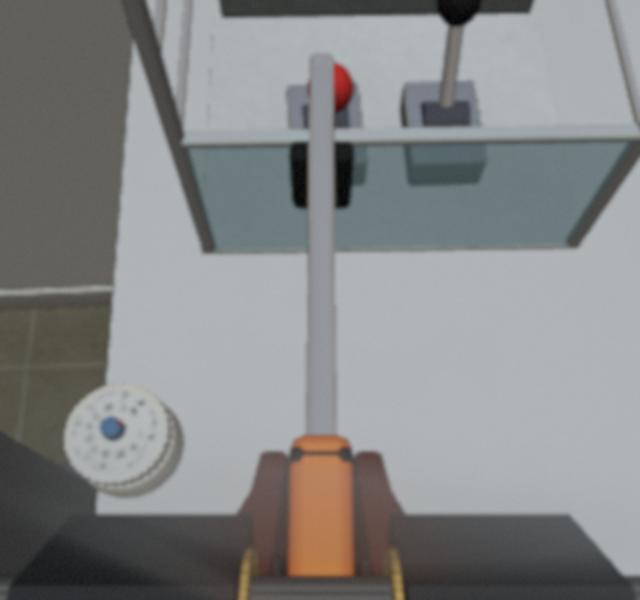

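The picture shows the red ball at (340,88), over towards the guard. The black lever is unchanged, and the rod sits in the grip as before, with the handle's front end at v=218. Back to above the rest.

```bash
python3 -m inch '[[[-22,1,-16,0,0,0,0],[-43,1,-31,0,0,0,0],[-65,2,-46,0,0,0,0],[-86,3,-62,-0.002,0,0.001,0],[-86,3,-62,-0.002,0,0.001,0],[-86,3,-62,-0.002,0,0.001,0],[-86,3,-62,-0.002,0,0.001,0]]]'
python3 - <<'E'
from h import *
import numpy as np
a=pickle.load(open("im3.pkl","rb"))[0]["frame"];im=wrist()
b=im["frame"]
# compare rod appearance with that just after lifting: shift of the rod's end and of the handle's front edge
g=lambda x:cv2.cvtColor(x,cv2.COLOR_RGB2GRAY)
for n,(x0,x1,y0,y1) in dict(end=(308,332,20,45),blade=(300,340,66,112),hand=(298,342,208,235)).items():
    r=cv2.matchTemplate(g(b)[y0-10:y1+10,x0-10:x1+10],g(a)[y0:y1,x0:x1],cv2.TM_CCOEFF_NORMED)
    q=cv2.minMaxLoc(r);print(n,round(q[1],2),np.array(q[3])-10)
delta([485.3,-197.8,105.5],pose(1.522,.61))
E
```

```text
t: 12.9
ee_pos: [485.1, -197.1, 194.8]
orientation: [-1.923, -1.831, -0.606]
ft_force: [0.2, 0.8, -1.2]
width: 15.6
grasp_force: 30.0
end 0.97 [ 1 -1]
blade 0.98 [ 0 -1]
hand 0.98 [ 0 -1]
t 12.95 pos [ 485.1 -197.1  194.9] w 16.0 gf 30.0 F [-0.3  0.6 -1. ]
shift [-51.8   0.2  72.8] turn [-0.0001 -0.0006  0.0002]
```

```bash
python3 -m inch '[[[-10,0,15,0,0,0,0],[-21,0,29,0,0,0,0],[-31,0,44,0,0,0,0],[-40,0,56,0,0,0,0],[-46,0,65,0,0,0,0],[-49,0,69,0,0,0,0],[-51,0,72,0,0,0,0],[-51,0,72,0,0,0,0]]]'
```

```text
t: 13.75
ee_pos: [485.3, -199.0, 106.5]
orientation: [-1.925, -1.831, -0.607]
ft_force: [-0.2, -0.1, -2.3]
width: 15.8
grasp_force: 30.0
```

Free in the notches with about 1 mm to drop. I'll release and retreat upward.

```bash
python3 -m inch '[[[-0.5,0,0.7,0,0,0,0],[-0.5,0,0.7,0,0,0,15],[-0.5,0,0.7,0,0,0,20],[-0.5,0,0.7,0,0,0,30],[-0.5,0,0.7,0,0,0,60],[-0.5,0,0.7,0,0,0,60],[-0.5,0,0.7,0,0,0,60],[11,0,-16,0,0,0,60],[28,0,-40,0,0,0,60],[52,0,-75,0,0,0,60],[80,0,-115,0,0,0,60],[110,0,-158,0,0,0,60],[110,0,-158,0,0,0,60],[110,0,-158,0,0,0,60],[110,0,-158,0,0,0,60],[110,0,-158,0,0,0,60]]]'
python3 - <<'E'
from h import *
im=wrist()
f=im["frame"].astype(int)
m=((f[...,0]>180)&(f[...,1]>60)&(f[...,1]<150)&(f[...,2]<90)).astype(np.uint8)[150:300,250:400]
ys,xs=np.nonzero(m);print("orange",len(xs),xs.min()+250,xs.max()+250,ys.min()+150,ys.max()+150)
print("front of handle",atz(im,xs[ys<ys.min()+4].mean()+250,ys.min()+150,117))
a=pickle.load(open("im1.pkl","rb"))[0]
# predicted pixels of bend, ball, handle front from the original rod pose
for p in ([491.4,-46.9,109],[486.2,-180.8,117]): 
    q=proj(im,p);print("pred",q); u=int(q[0]);v=int(q[1])
    print((f[v-4:v+5,u-12:u+13].mean(2)).round().astype(int)[::2])
redball()
delta([0,0,0],pose(1.522,.61))
E
```

```text
t: 15.35
ee_pos: [484.5, -198.8, 297.6]
orientation: [-1.923, -1.829, -0.605]
ft_force: [0.6, 0.1, -0.1]
width: 52.7
grasp_force: 0.0
orange 52 317 326 280 286
front of handle [ 485.50144819 -193.75190317  117.        ]
pred [319.87044312 160.33696563]
[[185 185 185 185 184 185 184 185 184 185 184 185 185 185 185 185 184 184
  184 184 185 185 184 184 185]
 [185 185 185 185 185 185 186 184 185 185 186 186 185 186 184 186 185 185
  186 185 185 185 184 185 186]
 [185 186 185 186 185 185 186 185 185 185 184 178 171 169 169 169 169 172
  180 185 186 185 184 185 185]
 [185 185 185 186 185 185 186 185 186 185 182 172 160 157 156 156 151 148
  163 180 184 185 186 184 185]
 [185 185 185 186 185 185 185 185 187 187 183 172 158 155 153 154 150 147
  162 181 185 185 185 185 185]]
pred [321.08985791 267.67878655]
[[ 93  93  95  93  93  93  96  93 100 123 146 154 155 156 155 150 133 107
   92  93  94  93  93  98 110]
 [ 92  92  91  92  92  94  92  91 101 125 146 153 154 156 156 149 132 105
   93  92  95  93  93 100 120]
 [ 93  91  93  95  93  95  98  98 106 119 130 135 135 134 134 130 118 105
   97  95  94  94  98 112 127]
 [124 124 127 125 125 121 118 121 127 130 132 131 132 131 132 132 131 125
  119 120 123 124 129 133 136]
 [138 136 136 138 132 118 101 101 111 122 126 127 128 128 126 126 121 108
  100 104 121 134 137 137 136]]
scene [(22, [240.0, 171.5]), (2, [295.5, 201.5]), (2, [298.5, 203.5])]
side [(15, [397.3, 164.7])]
tri [504.4 161.3  94.2]
[509.1 171.   91. ]
[503.3 162.   91. ]
t 15.5 pos [ 484.8 -199.   298. ] w 52.3 gf 0.0 F [-0.1 -0.2  0.6]
shift [ -28.4 -493.7  344.8] turn [-0.0005 -0.0013 -0.0016]
```

```bash
python3 - <<'E'
from h import *
from workcell import optics,ctrl
a=pickle.load(open("im0.pkl","rb"))["side"]["frame"];b=optics.get_image("side")["frame"]
g=lambda x:cv2.cvtColor(x,cv2.COLOR_RGB2GRAY)
ok=True
for n,(x0,x1,y0,y1) in dict(end=(340,360,172,192),ball=(286,300,187,201),timer=(338,358,158,176),black=(412,426,168,182)).items():
    r=cv2.matchTemplate(g(b)[y0-6:y1+6,x0-6:x1+6],g(a)[y0:y1,x0:x1],cv2.TM_CCOEFF_NORMED)
    q=cv2.minMaxLoc(r);d=np.array(q[3])-6;print(n,round(q[1],2),d);ok&=bool(q[1]>.8 and abs(d).max()<=1)
print(ok)
if ok: print(ctrl.close_job())
E
```

```text
end 0.98 [0 0]
ball 1.0 [0 0]
timer 1.0 [0 0]
black 1.0 [0 0]
True
the job is handed in; nothing more can be done
None
```

I pulled the red lever to its end stop with the rod, laid the rod back in its rest as it was and let go, and handed the job in after about 16 s; the last side picture shows the rod, black lever and timer where they started (the verdict was not shown to me).

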